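Change over the samples on the bench stirrers

ROBOT

A 6-joint arm with a two-finger parallel gripper is mounted at the origin on the work surface. World frame = base frame: x ahead of the robot, y to its left, z up, the work surface at z = 0. Lengths are in m, angles in rad, forces in N, time in s.
With the tool pointing down it reaches from about 0.425 to 0.95 m from the base axis. Payload 3.5 kg.
Tool frame: the origin (TCP) lies midway between the tips of the shut fingers; the grasp point (between the pads) lies 19 mm behind it; z points along the fingers, y is the line along which they close (so a half turn about z gives the same grasp; the last joint's range is limited). The gripper opens to 85 mm and grips with 20 to 120 N. Pads are 22 mm wide; open, the fingers measure 114 mm over their backs; the gripper's body (76 mm by 85 mm) begins 54 mm behind the grasp point. The pads swing forward as they close: fully open they stand 13 mm farther back than shut.
Start: joints at [-1.463, 0.286, 1.577, -0, 1.279, -0.15], TCP at [0.172, -0.653, 0.231] pointing down, gripper open.
Joint ranges: [-2.77, 2.77], [-0.9, 2.22], [0.21, 2.48], [-1.53, 4.67], [0.24, 2.81], [-2.84, 2.84]. Speed limits (rad/s): [2.79, 2.79, 3.14, 3.14, 3.14, 3.14].

INTERFACE

Orientations are given as a unit quaternion [x, y, z, w].
In Python, from plant import get_state, read_camera, ctrl gives the robot as it stands.
- The arm moves only by the shell command python3 -m crank 'ROWS' [FORCE]. ROWS is JSON, a list of rows, each a list of 3 entries, a list of its own where there are three numbers: the shift along the tool's x, y, z in mm, then the turn about the tool's z in degrees, then the closure in counts, from 0 (fully open) to 255 (shut). In form: [[[tx, ty, tz], yaw, claw], ...]. A call has 1 to 10 rows; each row is the pose to reach, as a shift and turn from the pose commanded when the call began, along the tool's axes at that moment; what a row does not reach only later rows make up. A row lasts 1/10 s, in which the tool goes at most 50 mm and 8.59 degrees, less where a joint would pass 70% of its speed; a pose out of reach is approached as far as the arm can. A call with a gripper value outside its range is refused whole. The fingers move at their own pace and stop on an object; FORCE is the grip in N (left out, the last holds). Time passes only in rows, so rows that repeat a pose let the fingers close. It gives the time, the measured TCP pose, the force, the opening and the grip force at its end, in the units of the state.
- get_state(): the state, without advancing time (a new reading comes with each control period).
- read_camera(name): name is "scene" or "top" or "wrist"; returns a dict with "frame" (400x640x3 uint8, blue, green, red), "range_z" (400x640 float32, m along the optical axis (not along the pixel's ray), 0 where there is no reading), "vfov" (degrees; the focal length in pixels is half the picture's height over the tangent of half this angle, whatever the lens; pixels are square), "cx", "cy" (the principal point, pixels), "origin" and "orientation" of the camera in the world. Camera axes: x right, y down, z forward; pixel columns grow to the right and rows downward; lengths in m; the calibration is good to about 2 mm. A picture is of the moment at which its call begins.
- ctrl.sign_off(): hands the job in; it is judged then, once.
The state is a dict: "time": time; "qpos": joint angles; "dq": joint speeds; "joint_efforts": joint torques, N m; "eef_pos": TCP position; "tcp_rot": TCP orientation; "contact_force": force on the tool from outside, world axes, zero at the start; "wrist_torque": the same for the moment, N m; "opening": opening from 0.0 (shut) to 1.0 (fully open); "finger_force": force on a finger pad.
Only numpy, scipy, OpenCV 4.12 (cv2) and the standard library are available. Lean on these libraries where they do the work, as an engineer would, in place of code of your own. Each camera call takes 0.05 s, during which the arm holds its last target. There are 200 camera calls.

TASK

Take the finished cream-coloured jar with the black lid off the yellow stirrer and stand it in the middle of the cork mat; then load the three amber jars, red lid first, blue lid second, yellow lid last, each upright in the middle of the stirrer of its lid's colour. Set each jar down before letting go, never dropping or tipping one, and leave the two white pots where they are, although their lids are red and blue too.

Things in the scene. Friction and masses are not known exactly. Their poses are not given: they have to be found in the camera images.
- jar_done_mid (a point): Closed sample jar, pale cream in colour with a paper band and a black lid: the finished sample, which starts standing on the yellow stirrer. Round, 80 mm high: body 52 mm in diameter and straight from the bottom to 54 mm up (a plain grasp from above, anywhere on it), then a shoulder and a lid 42 mm in diameter. About 0.18 kg, loose, upright. This point is on its axis, half-way up (40 mm above its underside); z is its axis, up.
- jar_red_mid (a point): Closed sample jar, dark amber brown with a paper band and a red lid, standing on the bench at the start. Round, 80 mm high: body 52 mm in diameter and straight from the bottom to 54 mm up (a plain grasp from above, anywhere on it), then a shoulder and a lid 42 mm in diameter. About 0.18 kg, loose, upright. This point is on its axis, half-way up (40 mm above its underside); z is its axis, up.
- jar_blue_mid (a point): Closed sample jar, dark amber brown with a paper band and a blue lid, standing on the bench at the start. Round, 80 mm high: body 52 mm in diameter and straight from the bottom to 54 mm up (a plain grasp from above, anywhere on it), then a shoulder and a lid 42 mm in diameter. About 0.18 kg, loose, upright. This point is on its axis, half-way up (40 mm above its underside); z is its axis, up.
- jar_yellow_mid (a point): Closed sample jar, dark amber brown with a paper band and a yellow lid, standing on the bench at the start. Round, 80 mm high: body 52 mm in diameter and straight from the bottom to 54 mm up (a plain grasp from above, anywhere on it), then a shoulder and a lid 42 mm in diameter. About 0.18 kg, loose, upright. This point is on its axis, half-way up (40 mm above its underside); z is its axis, up.
- stir_red_top (a point): Flat cordless magnetic stirrer: a red disc 92 mm in diameter and 12 mm thick with a bright, nearly white steel centre 68 mm in diameter and a tiny black dot near its rim. It does not move. This point is the centre of its flat top (12 mm above the bench); z is up.
- stir_blue_top (a point): Flat cordless magnetic stirrer: a blue disc 92 mm in diameter and 12 mm thick with a bright, nearly white steel centre 68 mm in diameter and a tiny black dot near its rim. It does not move. This point is the centre of its flat top (12 mm above the bench); z is up.
- stir_yellow_top (a point): Flat cordless magnetic stirrer: a yellow disc 92 mm in diameter and 12 mm thick with a bright, nearly white steel centre 68 mm in diameter and a tiny black dot near its rim. It does not move. This point is the centre of its flat top (12 mm above the bench); z is up. At the start the finished cream jar stands on it.
- mat_cork_top (a point): Round cork mat 92 mm in diameter and 6 mm thick, fixed to the bench. This point is the centre of its flat top (6 mm above the bench); z is up.
- pot_red_mid (a point): White plastic pot with a red lid, to be left alone: round, 60 mm in diameter and 50 mm high (lid 44 mm in diameter, the top 12 mm), loose. This point is on its axis, half-way up (25 mm above the bench).
- pot_blue_mid (a point): White plastic pot with a blue lid, to be left alone: round, 60 mm in diameter and 50 mm high (lid 44 mm in diameter, the top 12 mm), loose. This point is on its axis, half-way up (25 mm above the bench). A small white timer (56 mm square, 18 mm high) and a steel dish (68 mm across, 12 mm high) also lie among these things; they are low and not listed. Other equipment stands farther out, round the edges of the bench.
Not all that is in view belongs to the job. Leave any purple look-alike of the part that bears jar_red_mid alone.

How it is judged:
On the way, in this order (a step that is already met when the one before it is completed fails the run):
1. The finished cream jar with the black lid stands, released, in the middle of the cork mat (horizontal distance between jar_done_mid and mat_cork_top below 0.012 m and z of jar_done_mid in the frame of mat_cork_top between 0.036 and 0.044 m and angle between jar_done_mid's own z axis and vertical below 0.1 rad and contact force between the fingers and jar_done below 0.1 N and linear speed of jar_done below 0.02 m/s and angular speed of jar_done below 0.3 rad/s), for 0.2 s.
2. The amber jar with the red lid stands, released, in the middle of the red stirrer (horizontal distance between jar_red_mid and stir_red_top below 0.012 m and z of jar_red_mid in the frame of stir_red_top between 0.036 and 0.044 m and angle between jar_red_mid's own z axis and vertical below 0.1 rad and contact force between the fingers and jar_red below 0.1 N and linear speed of jar_red below 0.02 m/s and angular speed of jar_red below 0.3 rad/s), for 0.2 s.
3. The amber jar with the blue lid stands, released, in the middle of the blue stirrer (horizontal distance between jar_blue_mid and stir_blue_top below 0.012 m and z of jar_blue_mid in the frame of stir_blue_top between 0.036 and 0.044 m and angle between jar_blue_mid's own z axis and vertical below 0.1 rad and contact force between the fingers and jar_blue below 0.1 N and linear speed of jar_blue below 0.02 m/s and angular speed of jar_blue below 0.3 rad/s), for 0.2 s.
4. The amber jar with the yellow lid stands, released, in the middle of the yellow stirrer (horizontal distance between jar_yellow_mid and stir_yellow_top below 0.012 m and z of jar_yellow_mid in the frame of stir_yellow_top between 0.036 and 0.044 m and angle between jar_yellow_mid's own z axis and vertical below 0.1 rad and contact force between the fingers and jar_yellow below 0.1 N and linear speed of jar_yellow below 0.02 m/s and angular speed of jar_yellow below 0.3 rad/s), for 0.2 s.
At the end, for the whole second after the job is handed in: The finished cream jar stands on the cork mat and the red-, blue- and yellow-lidded amber jars stand on the stirrers of the same colours; each within 12 mm of the middle, within 4 mm of resting height, upright within 0.1 rad, released and at rest (all of step 1 and all of step 2 and all of step 3 and all of step 4); the robot touches nothing.
It fails at once if a jar is tipped over (angle between any of jar_done_mid, jar_red_mid, jar_blue_mid, jar_yellow_mid's own z axis and vertical above 0.5 rad).
It fails at once if a jar is dropped instead of being set down ((linear speed of jar_done above 0.5 m/s and contact force between the fingers and jar_done below 0.1 N) or (linear speed of jar_red above 0.5 m/s and contact force between the fingers and jar_red below 0.1 N) or (linear speed of jar_blue above 0.5 m/s and contact force between the fingers and jar_blue below 0.1 N) or (linear speed of jar_yellow above 0.5 m/s and contact force between the fingers and jar_yellow below 0.1 N)).
It fails at once if a white pot is moved from its place (distance of any of pot_red_mid, pot_blue_mid from where it was at the start of the episode above 0.015 m).
It also fails if it takes over 112 s, if anything falls off the work surface, if the arm or the gripper's body presses on something with over 40 N, if the wrist force passes 120 N, or if a joint passes its speed limit or range.

## Working session

There is one attempt and no reset: what is moved stays moved. The work goes in short steps, Python scripts to look and compute and a shell command to move; the robot and the scene stay as the last step left them, time stands still between calls to the robot, and variables do not carry over. Pictures are saved under pics/ and viewed, at most 14 in all, crops included, and the job is handed in when it is done.

```bash
mkdir -p pics; ls; python3 - <<'E'
from plant import get_state, read_camera
import cv2,numpy as np
for n in ["top","scene"]:
    c=read_camera(n); cv2.imwrite(f"pics/{n}0.png",c["frame"]); np.savez(f"{n}0.npz",**c)
    print(n,{k:c[k] for k in c if k not in("frame","range_z")})
print(get_state())
E
```

```text
pics
top {'vfov': 52.00588030787276, 'cx': 318.60362073908584, 'cy': 197.93297328418393, 'origin': array([ 0.42514875, -0.01135532,  0.92135549]), 'orientation': array([-0.70273425,  0.70758926, -0.0393554 ,  0.06271493])}
scene {'vfov': 56.1794183383093, 'cx': 317.31350911760904, 'cy': 201.9576310175182, 'origin': array([ 1.03150409, -0.10207882,  0.59953262]), 'orientation': array([ 0.72885099,  0.57819785, -0.23343875, -0.28278936])}
{'time': 0.1, 'qpos': array([-1.46299443e+00,  2.87107729e-01,  1.57806008e+00,  1.55894078e-06,
        1.27858322e+00, -1.49992308e-01]), 'dq': array([ 0.00116439, -0.00318387, -0.00350529,  0.00070946,  0.00277618,
        0.00115515]), 'joint_efforts': array([ 7.16155319e-04, -4.07296121e+01, -2.93699062e+01, -1.22072965e-04,
        3.41004852e-03, -1.91372507e-06]), 'eef_pos': array([ 0.17205859, -0.65208032,  0.23004909]), 'tcp_rot': array([ 9.91703715e-01,  1.28540175e-01,  2.35100116e-05, -1.07893159e-03]), 'contact_force': array([ 0.2165775 ,  0.40154645, -0.26906978]), 'wrist_torque': array([ 0.02313593, -0.00784527,  0.00236797]), 'finger_force': 0.0, 'opening': 0.9992609188213372}
```

View pics/top0.png

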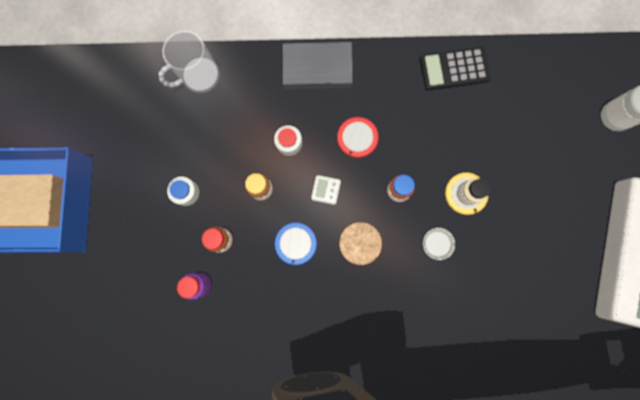

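View pics/scene0.png

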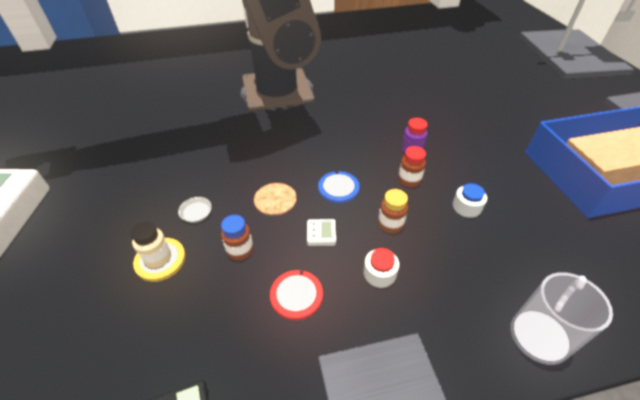

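Top view: the red-lid candidates are the amber jar at (213,239), the purple look-alike at (192,287) and the white pot at (288,138). The amber jar at (213,239) fits. The blue amber jar is at (402,187) and the blue pot at (182,190). The yellow amber jar is at (258,186), and the cream jar is on the yellow stirrer at (470,190). The red stirrer is at (358,137), the blue stirrer at (296,243) and the cork mat at (361,243).

```bash
cat > h.py <<'E'
import numpy as np,cv2
from scipy.spatial.transform import Rotation as R
def rays(c,uv):
    f=200/np.tan(np.radians(float(c["vfov"]))/2); uv=np.atleast_2d(np.asarray(uv,float))
    d=np.c_[(uv[:,0]-c["cx"])/f,(uv[:,1]-c["cy"])/f,np.ones(len(uv))]
    return d@R.from_quat(c["orientation"]).as_matrix().T
def plane(c,uv,z):
    d=rays(c,uv); o=np.asarray(c["origin"]); return (o+d*((z-o[2])/d[:,2])[:,None])[:,:2]
def cloud(c):
    v,u=np.mgrid[:400,:640]; d=rays(c,np.c_[u.ravel(),v.ravel()])
    return (np.asarray(c["origin"])+d*c["range_z"].reshape(-1,1)).reshape(400,640,3)
HSV={'red':[(0,8),(170,180)],'blue':[(105,125)],'yellow':[(18,32)],'cork':[(5,20)],'purple':[(130,165)]}
def mask(c,col,smin=110,vmin=60):
    h=cv2.cvtColor(c["frame"],cv2.COLOR_BGR2HSV); m=np.zeros((400,640),bool)
    for a,b in HSV[col]: m|=(h[...,0]>=a)&(h[...,0]<=b)&(h[...,1]>smin)&(h[...,2]>vmin)
    return m
def circ(P):
    P=P.reshape(-1,2); s=np.linalg.lstsq(np.c_[2*P,np.ones(len(P))],(P**2).sum(1),rcond=None)[0]
    return s[:2],np.sqrt(s[2]+s[:2]@s[:2])
E
python3 - <<'E'
from h import *
for n in["top","scene"]:
    c=dict(np.load(n+"0.npz")); P=cloud(c); ok=c["range_z"]>0
    print(n,"bench z",[np.round(P[v,u],3) for u,v in ([(240,280),(330,290),(440,290)] if n=="top" else [(150,150),(350,250),(250,330)])])
    for col in["red","blue","yellow","cork"]:
        m=mask(c,col,90 if col=="cork" else 110)&(P[...,0]>.25)
        k,L,S,C=cv2.connectedComponentsWithStats(m.astype(np.uint8))
        for i in range(1,k):
            if 60<S[i,4]<2500:
                Q=P[(L==i)&ok]; zt=np.percentile(Q[:,2],90)
                print(col,C[i].round(),S[i,4],"zmax %.3f"%zt,"mean top",Q[Q[:,2]>zt-.006][:,:2].mean(0).round(4), end=" ")
                if zt<.03:
                    ct=cv2.findContours((L==i).astype(np.uint8),0,1)[0][0].reshape(-1,2)
                    q=plane(c,ct,.006 if col=="cork" else .012); print("circ",*circ(q),end="")
                print()
E
```

```text
top bench z [array([ 0.377,  0.195, -0.001]), array([ 0.355, -0.005, -0.001]), array([ 0.354, -0.244,  0.002])]
red [357. 137.] 651 zmax 0.014 mean top [ 0.6997 -0.0702] circ [ 0.69846112 -0.07068393] 0.04783688335589803
red [287. 137.] 250 zmax 0.052 mean top [0.688  0.0865] 
red [212. 238.] 431 zmax 0.082 mean top [0.4662 0.237 ] 
red [187. 287.] 402 zmax 0.082 mean top [0.3683 0.2842] 
blue [404. 184.] 341 zmax 0.082 mean top [ 0.5744 -0.1597] 
blue [179. 189.] 251 zmax 0.052 mean top [0.5743 0.3215] 
blue [295. 244.] 569 zmax 0.014 mean top [0.46   0.0707] circ [0.45662571 0.07084913] 0.046658872031794425
yellow [255. 183.] 372 zmax 0.082 mean top [0.5809 0.1491] 
yellow [462. 195.] 525 zmax 0.014 mean top [ 0.5644 -0.2971] circ [ 0.56547296 -0.30999278] 0.043658607791986624
cork [260. 188.] 143 zmax 0.062 mean top [0.5727 0.1401] 
cork [ 49. 205.] 598 zmax 0.073 mean top [0.5396 0.6034] 
cork [397. 191.] 88 zmax 0.060 mean top [ 0.5661 -0.146 ] 
cork [362. 246.] 743 zmax 0.008 mean top [ 0.4528 -0.078 ] circ [ 0.45672222 -0.07279144] 0.03779441700105014
cork [221. 240.] 136 zmax
[... 958 characters left out ...]
1 zmax 0.062 mean top [0.4779 0.2293] 
cork [409. 183.] 123 zmax 0.015 mean top [0.4833 0.2255] circ [0.47482709 0.23041469] 0.018858574550308704
cork [275. 199.] 725 zmax 0.009 mean top [ 0.4609 -0.0753] circ [ 0.45563802 -0.07444193] 0.04800626322643609
cork [394. 208.] 382 zmax 0.070 mean top [0.5935 0.1431] 
cork [390. 229.] 125 zmax 0.013 mean top [0.598  0.1387] circ [0.58688647 0.14442161] 0.02019622868774254
cork [237. 239.] 220 zmax 0.062 mean top [ 0.5895 -0.159 ] 
cork [162. 265.] 160 zmax 0.005 mean top [ 0.5764 -0.3075] circ [ 0.56306885 -0.31324149] 0.04962357765934564
cork [241. 256.] 118 zmax 0.013 mean top [ 0.5942 -0.1578] circ [ 0.58040157 -0.16115139] 0.019997312628692376
```

```bash
cat >> h.py <<'E'
def go(x,y,z):
    from plant import get_state
    s=get_state(); r=R.from_quat(s["tcp_rot"])
    print("tcp",s["eef_pos"].round(4),"op %.3f ff %.1f t %.1f"%(s["opening"],s["finger_force"],s["time"]),"-> shift mm",(r.inv().apply(np.array([x,y,z])-s["eef_pos"])*1000).round(1),"toolx",r.as_matrix()[:,0].round(3),"toolz",r.as_matrix()[:,2].round(3))
def top(c,x,y,z0,r=.05):
    P=cloud(c); m=(c["range_z"]>0)&(np.hypot(P[...,0]-x,P[...,1]-y)<r)&(P[...,2]>z0)
    return P[m].mean(0).round(4),m.sum()
E
python3 - <<'E'
from h import *
for n in["top","scene"]:
    c=dict(np.load(n+"0.npz"))
    print("done",top(c,.56,-.31,.086),"yel",top(c,.5815,.148,.075))
    for f,(u,v) in [("red",(200,255))] if n=="top" else []:
        cv2.imwrite("pics/crop.png",cv2.resize(c["frame"][110:310,150:350],(600,600),interpolation=2))
go(.566,-.311,.2)
E
```

```text
done (array([ 0.5642, -0.3114,  0.0919]), np.int64(347)) yel (array([0.5808, 0.1491, 0.0801]), np.int64(304))
done (array([ 0.5663, -0.3123,  0.0936]), np.int64(422)) yel (array([0.5823, 0.1467, 0.0814]), np.int64(313))
tcp [ 0.1721 -0.6521  0.23  ] op 0.999 ff 0.0 t 0.1 -> shift mm [ 467.9 -229.3   30.7] toolx [0.967 0.255 0.   ] toolz [-0.     0.002 -1.   ]
```

View pics/crop.png

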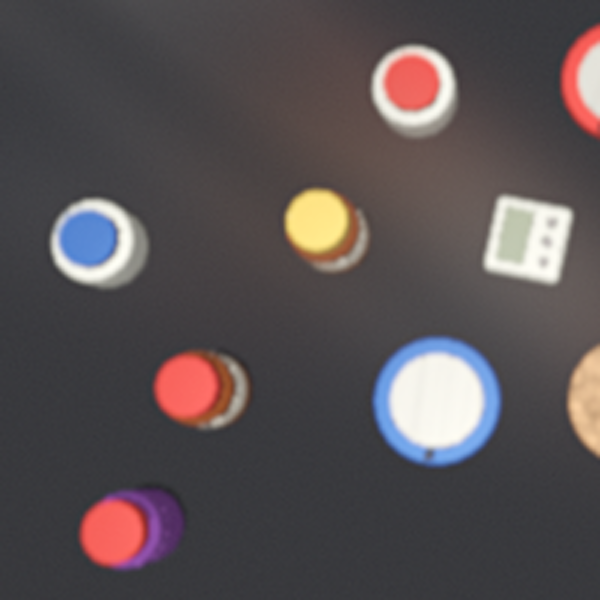

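The crop confirms it: the amber red-lidded jar is at crop (195,388), which is px (215,239). The purple look-alike is at crop (120,530) and the white red-lidded pot at crop (413,85); neither is to be touched. I'll fetch the cream jar first.

```bash
python3 -m crank '[[[45,-22,3],0,0],[[90,-44,6],0,0],[[135,-66,9],0,0],[[180,-88,12],0,0],[[225,-110,15],0,0],[[270,-132,18],0,0],[[315,-154,21],0,0],[[360,-176,24],0,0],[[405,-198,27],0,0],[[435,-215,30],0,0]]' 40
python3 -m crank '[[[20,-9,0],0,0],[[30,-14,0],0,0],[[32,-15,0],0,0],[[32,-15,0],0,0]]'
python3 - <<'E'
from h import *; go(.565,-.312,.03)
from plant import read_camera
c=read_camera("wrist");np.savez("w0.npz",**c);cv2.imwrite("pics/w0.png",c["frame"]);print(top(c,.565,-.312,.085))
E
```

```text
time: 1.1
eef_pos: [0.5397, -0.3313, 0.2007]
tcp_rot: [0.992, 0.129, -0.0, -0.0]
contact_force: [0.6, -0.2, 0.7]
opening: 1.0
finger_force: 0.0
time: 1.5
eef_pos: [0.5646, -0.3116, 0.2011]
tcp_rot: [0.992, 0.128, -0.0, 0.0]
contact_force: [-0.4, -0.1, -0.5]
opening: 1.001
finger_force: 0.0
tcp [ 0.5646 -0.3116  0.2011] op 1.001 ff 0.0 t 1.5 -> shift mm [  0.4   0.5 171.1] toolx [ 0.967  0.255 -0.001] toolz [-0.001 -0.    -1.   ]
(array([ 0.5755, -0.3094,  0.2587]), np.int64(20900))
```

```bash
sed -i 's/&(P\[...,2\]>z0)$/\&(P[...,2]>z0)\&(P[...,2]<z0+.02)/' h.py; python3 - <<'E'
from h import *
c=dict(np.load("w0.npz"));P=cloud(c)
print(top(c,.565,-.312,.085),c["origin"]); m=(P[...,2]>.085)&(P[...,2]<.1); v,u=np.nonzero(m);print(u.min(),u.max(),v.min(),v.max(),m.sum(),P[m].min(0),P[m].max(0))
E
```

```text
(array([ 0.5643, -0.3126,  0.0927]), np.int64(1592)) [ 0.6455125  -0.29010887  0.34456753]
297 342 180 224 1592 [ 0.54258645 -0.33328946  0.08502607] [ 0.58401249 -0.29218389  0.09490086]
```

View pics/w0.png

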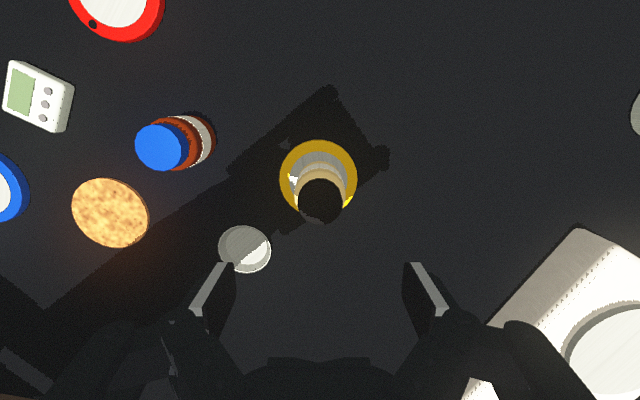

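The wrist view shows the cream jar (black lid at px (320,200)) on the yellow stirrer, centred between the fingers, which agrees with the estimate. Next I descend and grip.

```bash
python3 -m crank '[[[0,0,40],0,0],[[0,0,80],0,0],[[0,1,115],0,0],[[0,1,140],0,0],[[0,1,160],0,0],[[0,1,173],0,0],[[0,1,173],0,0],[[0,1,173],0,0]]'
python3 -m crank '[[[0,0,0],0,60],[[0,0,0],0,80],[[0,0,0],0,100],[[0,0,0],0,130],[[0,0,0],0,160],[[0,0,0],0,160],[[0,0,0],0,160],[[0,0,0],0,160]]' 40
python3 -c "
from h import *; go(.456,-.0735,.2)"
```

```text
time: 2.35
eef_pos: [0.5654, -0.3131, 0.0291]
tcp_rot: [0.992, 0.128, 0.0, 0.0]
contact_force: [0.1, -1.0, -0.5]
opening: 1.001
finger_force: 0.0
time: 3.15
eef_pos: [0.5661, -0.3126, 0.0298]
tcp_rot: [0.992, 0.129, 0.001, 0.001]
contact_force: [-0.2, 0.4, 6.6]
opening: 0.592
finger_force: 42.5
tcp [ 0.5661 -0.3126  0.0298] op 0.592 ff 42.5 t 3.1 -> shift mm [ -45.3 -259.1 -170.7] toolx [0.967 0.255 0.001] toolz [ 0.002 -0.001 -1.   ]
```

```bash
python3 -m crank '[[[0,0,-8],0,170],[[0,0,-25],0,170],[[0,0,-50],0,170],[[0,0,-75],0,170],[[0,0,-100],0,170],[[0,0,-120],0,170],[[0,0,-130],0,170],[[0,0,-130],0,170]]'
python3 -m crank '[[[-3,-15,0],0,170],[[-9,-45,0],0,170],[[-15,-80,0],0,170],[[-21,-115,0],0,170],[[-27,-150,0],0,170],[[-33,-185,0],0,170],[[-38,-220,0],0,170],[[-42,-245,0],0,170],[[-45,-259,0],0,170],[[-45,-259,0],0,170]]'
python3 -m crank '[[[0,0,0],0,170],[[0,0,0],0,170]]'
python3 -c "
from h import *; go(.456,-.0735,.024)"
```

```text
time: 3.95
eef_pos: [0.5661, -0.3127, 0.1606]
tcp_rot: [0.992, 0.129, 0.001, 0.001]
contact_force: [-0.5, -0.7, -2.7]
opening: 0.594
finger_force: 42.2
time: 4.95
eef_pos: [0.4544, -0.0718, 0.1572]
tcp_rot: [0.992, 0.129, -0.001, -0.001]
contact_force: [0.5, -0.5, -2.2]
opening: 0.598
finger_force: 42.4
time: 5.15
eef_pos: [0.4563, -0.0742, 0.1584]
tcp_rot: [0.992, 0.128, 0.0, 0.0]
contact_force: [-0.5, -0.6, -2.8]
opening: 0.591
finger_force: 42.4
tcp [ 0.4563 -0.0742  0.1584] op 0.591 ff 42.4 t 5.2 -> shift mm [-1.000e-01 -8.000e-01  1.344e+02] toolx [0.967 0.254 0.   ] toolz [ 0. -0. -1.]
```

```bash
python3 -m crank '[[[0,-1,20],0,170],[[1,-1,50],0,170],[[1,-1,80],0,170],[[1,-1,105],0,170],[[1,-1,122],0,170],[[1,-1,130],0,170],[[1,-1,132],0,170],[[1,-1,134],0,170],[[1,-1,134],0,170],[[1,-1,134],0,170]]'
```

```text
time: 6.15
eef_pos: [0.4573, -0.0723, 0.0253]
tcp_rot: [0.992, 0.129, 0.001, 0.0]
contact_force: [0.1, -1.1, -2.7]
opening: 0.599
finger_force: 42.4
```

Still carrying the jar's weight; 1–2 mm more until contact.

```bash
python3 -m crank '[[[0,0,1],0,170],[[0,0,1.5],0,170],[[0,0,1.5],0,170],[[0,0,1.5],0,170]]'
```

```text
time: 6.55
eef_pos: [0.457, -0.0722, 0.0237]
tcp_rot: [0.992, 0.129, 0.0, 0.0]
contact_force: [-3.8, 1.2, 6.0]
opening: 0.595
finger_force: 43.0
```

```bash
python3 -m crank '[[[0,0,0],0,95],[[0,0,0],0,80],[[0,0,0],0,50],[[0,0,0],0,20],[[0,0,0],0,0],[[0,0,0],0,0],[[0,0,0],0,0]]'
python3 -m crank '[[[0,0,-15],0,0],[[0,0,-45],0,0],[[0,0,-85],0,0],[[0,0,-130],0,0],[[0,0,-170],0,0],[[0,0,-175],0,0],[[0,0,-175],0,0]]'
python3 - <<'E'
from h import *; 
from plant import read_camera
for n in["wrist","scene"]:
    c=read_camera(n);print(n,"done",top(c,.456,-.0735,.08))
    P=cloud(c); m=(P[...,2]>.003)&(P[...,2]<.013)&(np.hypot(P[...,0]-.456,P[...,1]+.0735)<.06)&mask(c,"cork",60)
    ct=max(cv2.findContours(m.astype(np.uint8),0,1)[0],key=len)
    hull=cv2.convexHull(ct).reshape(-1,2); print("mat circ",circ(plane(c,hull,.006)))
    if n=="wrist": cv2.imwrite("pics/w1.png",c["frame"])
go(.4665,.236,.2)
E
```

```text
time: 7.25
eef_pos: [0.4564, -0.072, 0.0228]
tcp_rot: [0.992, 0.129, -0.0, -0.0]
contact_force: [0.1, 0.2, -0.1]
opening: 1.002
finger_force: 0.0
time: 7.95
eef_pos: [0.4574, -0.0723, 0.1996]
tcp_rot: [0.992, 0.129, 0.002, 0.001]
contact_force: [-0.1, -0.7, 0.7]
opening: 1.0
finger_force: 0.0
wrist done (array([ 0.4554, -0.0724,  0.0867]), np.int64(1528))
mat circ (array([ 0.45610232, -0.07298545]), np.float64(0.04570795926998252))
scene done (array([ 0.4575, -0.0739,  0.0874]), np.int64(268))
mat circ (array([ 0.45798097, -0.07434941]), np.float64(0.04804227131156871))
tcp [ 0.4556 -0.0717  0.1963] op 1.001 ff 0.0 t 8.1 -> shift mm [  89.  -294.7   -3.4] toolx [ 0.967  0.255 -0.002] toolz [-0.002  0.001 -1.   ]
```

View pics/w1.png

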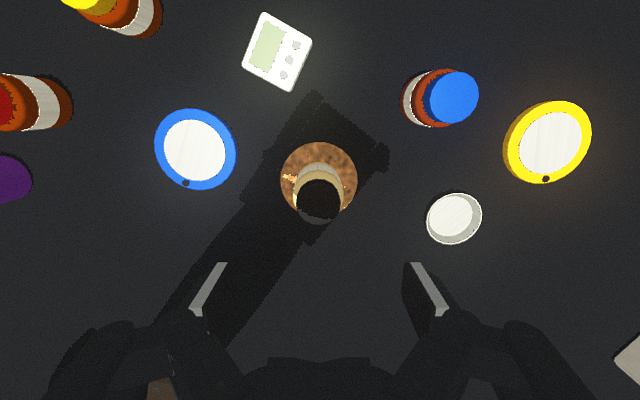

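The cream jar (lid at px (320,200)) stands on the cork mat within 1 mm of its centre. Next is the red-lidded amber jar.

```bash
python3 -m crank '[[[9,-30,0],0,0],[[22,-72,0],0,0],[[35,-115,0],0,0],[[48,-158,0],0,0],[[61,-201,0],0,0],[[74,-244,0],0,0],[[84,-278,0],0,0],[[89,-295,0],0,0],[[89,-295,0],0,0],[[89,-295,0],0,0]]' 40
python3 - <<'E'
from h import *; 
from plant import read_camera
c=read_camera("wrist");print(top(c,.4665,.236,.075)); go(.4665,.236,.0165)
cv2.imwrite("pics/w2.png",c["frame"])
c=read_camera("top");
for col,x,y in[("yellow",.566,-.311),("red",.699,-.0715),("blue",.457,.07)]:
    P=cloud(c); m=(np.hypot(P[...,0]-x,P[...,1]-y)<.055)&mask(c,col)&(P[...,2]<.025); ct=cv2.convexHull(np.argwhere(m)[:,::-1].astype(np.int32)).reshape(-1,2); print(col,circ(plane(c,ct,.012)))
E
```

```text
time: 9.05
eef_pos: [0.4662, 0.2355, 0.1956]
tcp_rot: [0.992, 0.129, -0.002, 0.001]
contact_force: [-0.5, -0.4, 0.5]
opening: 0.998
finger_force: 0.0
(array([0.466 , 0.2379, 0.0807]), np.int64(1520))
tcp [0.4666 0.2351 0.1961] op 1.002 ff 0.0 t 9.1 -> shift mm [  0.8  -1.  179.6] toolx [ 0.967  0.255 -0.003] toolz [-0.003 -0.001 -1.   ]
yellow (array([ 0.56529218, -0.3097464 ]), np.float64(0.04847283488695903))
red (array([ 0.69855233, -0.07052195]), np.float64(0.04866238016277252))
blue (array([0.45656822, 0.07088717]), np.float64(0.047453953161341655))
```

View pics/w2.png

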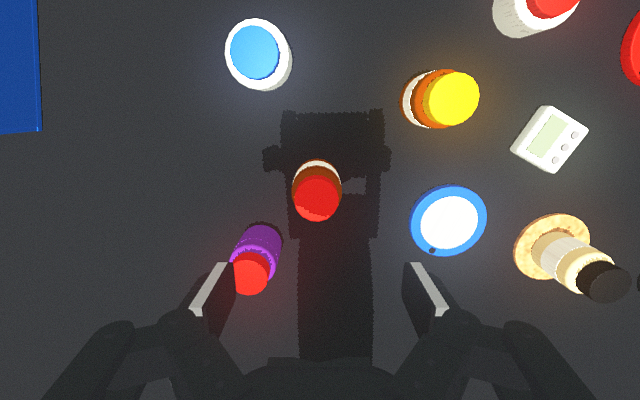

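The amber red-lidded jar (lid at px (317,197)) is centred between the fingers. The purple one (px (252,265)) is 83 mm to the side, clear of the fingers. I'll descend and grip.

```bash
python3 -m crank '[[[0,-1,40],0,0],[[1,-2,80],0,0],[[1,-2,115],0,0],[[1,-2,145],0,0],[[1,-2,167],0,0],[[1,-2,179],0,0],[[1,-2,179],0,0],[[1,-2,179],0,0]]'
python3 -m crank '[[[0,0,0],0,60],[[0,0,0],0,80],[[0,0,0],0,100],[[0,0,0],0,130],[[0,0,0],0,160],[[0,0,0],0,170],[[0,0,0],0,170],[[0,0,0],0,170]]' 40
python3 -m crank '[[[0,0,-8],0,170],[[0,0,-25],0,170],[[0,0,-50],0,170],[[0,0,-75],0,170],[[0,0,-105],0,170],[[0,0,-135],0,170],[[0,0,-150],0,170],[[0,0,-150],0,170]]'
python3 -c "
from h import *; go(.699,-.0715,.18)"
```

```text
time: 9.95
eef_pos: [0.4686, 0.2378, 0.0197]
tcp_rot: [0.992, 0.128, 0.001, -0.0]
contact_force: [0.5, 0.8, 0.1]
opening: 1.0
finger_force: 0.0
time: 10.75
eef_pos: [0.4687, 0.2384, 0.0202]
tcp_rot: [0.992, 0.129, 0.001, -0.0]
contact_force: [-1.3, -0.2, 5.4]
opening: 0.594
finger_force: 42.5
time: 11.55
eef_pos: [0.469, 0.2386, 0.1711]
tcp_rot: [0.992, 0.129, 0.002, -0.0]
contact_force: [0.5, 0.3, -2.6]
opening: 0.592
finger_force: 42.3
tcp [0.469  0.2386 0.1711] op 0.592 ff 42.3 t 11.6 -> shift mm [143.4 358.5  -8.2] toolx [0.967 0.255 0.005] toolz [ 0.005  0.001 -1.   ]
```

```bash
python3 -m crank '[[[6,15,0],0,170],[[18,45,0],0,170],[[33,82,0],0,170],[[48,119,0],0,170],[[63,156,0],0,170],[[78,193,0],0,170],[[93,230,0],0,170],[[108,267,0],0,170],[[122,300,0],0,170],[[134,330,0],0,170]]'
python3 -m crank '[[[7,20,0],0,170],[[11,28,0],0,170],[[11,29,0],0,170],[[11,29,0],0,170],[[11,29,0],0,170]]'
python3 -c "
from h import *; go(.7015,-.0715,.0322)"
```

```text
time: 12.55
eef_pos: [0.681, -0.0494, 0.165]
tcp_rot: [0.992, 0.128, -0.002, -0.001]
contact_force: [0.7, -0.9, -2.2]
opening: 0.598
finger_force: 42.3
time: 13.05
eef_pos: [0.6987, -0.0709, 0.1682]
tcp_rot: [0.992, 0.129, -0.001, -0.0]
contact_force: [0.0, 0.5, -2.7]
opening: 0.596
finger_force: 42.3
tcp [ 0.6987 -0.0709  0.1682] op 0.596 ff 42.3 t 13.1 -> shift mm [  2.7   1.4 136. ] toolx [ 0.967  0.256 -0.001] toolz [-0.001  0.001 -1.   ]
```

```bash
python3 -m crank '[[[1,0,20],0,170],[[2,1,50],0,170],[[2,1,80],0,170],[[2,1,105],0,170],[[2,1,122],0,170],[[2,1,130],0,170],[[2,1,133],0,170],[[2,1,134],0,170],[[2,1,134],0,170],[[2,1,134],0,170]]'
```

```text
time: 14.05
eef_pos: [0.7027, -0.0727, 0.0364]
tcp_rot: [0.992, 0.129, 0.001, 0.0]
contact_force: [0.0, -0.2, -1.7]
opening: 0.597
finger_force: 42.3
```

```bash
python3 -m crank '[[[-1,0,1],0,170],[[-1,0,2],0,170],[[-1,0,2],0,170],[[-1,0,2],0,170]]';python3 -m crank '[[[0,0,1],0,170],[[0,0,1],0,170],[[0,0,1],0,170]]'
```

```text
time: 14.45
eef_pos: [0.7007, -0.0727, 0.0328]
tcp_rot: [0.992, 0.129, -0.0, -0.0]
contact_force: [0.1, -0.3, -3.2]
opening: 0.597
finger_force: 42.3
time: 14.75
eef_pos: [0.7009, -0.0728, 0.0323]
tcp_rot: [0.992, 0.129, 0.0, 0.0]
contact_force: [-0.7, 0.6, 1.7]
opening: 0.595
finger_force: 42.5
```

Contact has begun. I'll release, back off and check.

```bash
python3 -m crank '[[[0,0,0.5],0,170],[[0,0,0.5],0,95],[[0,0,0.5],0,80],[[0,0,0.5],0,50],[[0,0,0.5],0,20],[[0,0,0.5],0,0],[[0,0,0.5],0,0],[[0,0,0.5],0,0]]'
python3 -m crank '[[[0,0,-15],0,0],[[0,0,-45],0,0],[[0,0,-85],0,0],[[0,0,-130],0,0],[[0,0,-165],0,0],[[0,0,-170],0,0],[[0,0,-170],0,0]]'
python3 - <<'E'
from h import *; 
from plant import read_camera
for n in["wrist","scene"]:
    c=read_camera(n);print(n,"red",top(c,.699,-.0715,.086))
    P=cloud(c); m=(np.hypot(P[...,0]-.699,P[...,1]+.0715)<.06)&mask(c,"red")&(P[...,2]<.025)
    print(circ(plane(c,cv2.convexHull(np.argwhere(m)[:,::-1].astype(np.int32)).reshape(-1,2),.012)))
    if n=="wrist": cv2.imwrite("pics/w3.png",c["frame"])
go(.575,-.1605,.2)
E
```

```text
time: 15.55
eef_pos: [0.7007, -0.0727, 0.0313]
tcp_rot: [0.992, 0.129, 0.0, 0.0]
contact_force: [-0.2, 0.6, -0.5]
opening: 1.004
finger_force: 0.0
time: 16.25
eef_pos: [0.7018, -0.073, 0.2047]
tcp_rot: [0.992, 0.129, 0.002, 0.001]
contact_force: [0.9, 0.3, -0.5]
opening: 0.996
finger_force: 0.0
wrist red (array([ 0.6985, -0.0732,  0.0927]), np.int64(1539))
(array([ 0.69547839, -0.07182535]), np.float64(0.04791409765618581))
scene red (array([ 0.6995, -0.0749,  0.0935]), np.int64(512))
(array([ 0.69999469, -0.07241479]), np.float64(0.0487574692015299))
tcp [ 0.6998 -0.0725  0.1998] op 1.003 ff 0.0 t 16.4 -> shift mm [-1.431e+02  5.330e+01  1.000e-01] toolx [ 0.967  0.255 -0.002] toolz [-0.002  0.001 -1.   ]
```

View pics/w3.png

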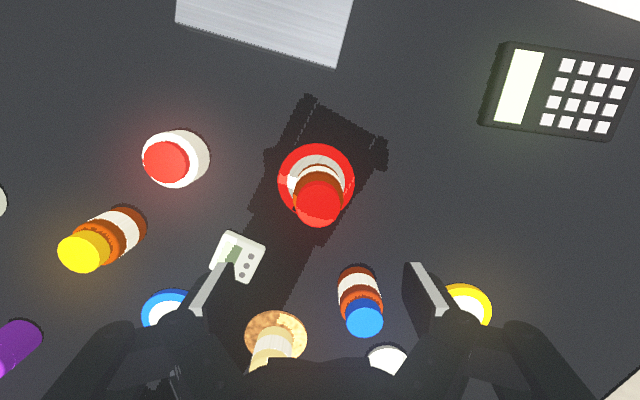

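The red jar (lid at px (320,200)) stands on the red stirrer, about 2–3 mm off centre. The blue-lidded candidates are the amber jar at px (362,310) and the white pot at the far left. The amber one is meant, so I move over it.

```bash
python3 -m crank '[[[-20,8,0],0,0],[[-60,22,0],0,0],[[-100,37,0],0,0],[[-130,48,0],0,0],[[-143,53,0],0,0],[[-143,53,0],0,0],[[-143,53,0],0,0]]' 40
python3 - <<'E'
from h import *; 
from plant import read_camera
c=read_camera("wrist");p,n=top(c,.575,-.1605,.075);print(p,n); go(p[0],p[1],.0175)
cv2.imwrite("pics/w4.png",c["frame"])
E
```

```text
time: 17.05
eef_pos: [0.5763, -0.16, 0.2005]
tcp_rot: [0.992, 0.128, -0.0, -0.001]
contact_force: [-0.0, 0.1, 1.6]
opening: 1.002
finger_force: 0.0
[ 0.5745 -0.16    0.0808] 1457
tcp [ 0.5767 -0.1598  0.2008] op 1.002 ff 0.0 t 17.1 -> shift mm [ -2.1  -0.2 183.3] toolx [ 0.967  0.256 -0.   ] toolz [-0.     0.001 -1.   ]
```

View pics/w4.png

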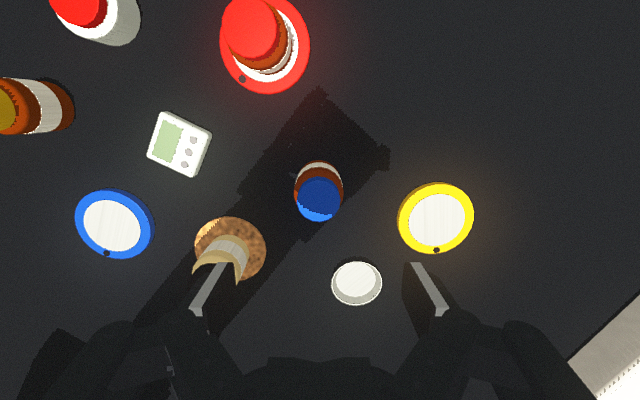

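The blue-lidded amber jar (px (319,198)) is centred, and the cream jar is well clear of the fingers.

```bash
python3 -m crank '[[[0,0,40],0,0],[[-1,0,80],0,0],[[-2,0,115],0,0],[[-2,0,145],0,0],[[-2,0,170],0,0],[[-2,0,182],0,0],[[-2,0,182],0,0],[[-2,0,182],0,0]]'
python3 -m crank '[[[0,0,0],0,60],[[0,0,0],0,80],[[0,0,0],0,100],[[0,0,0],0,130],[[0,0,0],0,160],[[0,0,0],0,170],[[0,0,0],0,170],[[0,0,0],0,170]]' 40
python3 -m crank '[[[0,0,-8],0,170],[[0,0,-25],0,170],[[0,0,-50],0,170],[[0,0,-75],0,170],[[0,0,-105],0,170],[[0,0,-135],0,170],[[0,0,-150],0,170],[[0,0,-150],0,170]]'
python3 -c "
from h import *; go(.457,.0705,.17)"
```

```text
time: 17.9
eef_pos: [0.5752, -0.1609, 0.0202]
tcp_rot: [0.992, 0.129, 0.001, 0.0]
contact_force: [-0.4, 0.0, -0.3]
opening: 0.998
finger_force: 0.0
time: 18.7
eef_pos: [0.575, -0.1613, 0.021]
tcp_rot: [0.992, 0.128, 0.001, 0.0]
contact_force: [-1.3, 0.5, 6.0]
opening: 0.599
finger_force: 42.4
time: 19.5
eef_pos: [0.5756, -0.1617, 0.1729]
tcp_rot: [0.992, 0.129, 0.003, 0.002]
contact_force: [0.3, -0.1, -1.6]
opening: 0.602
finger_force: 42.0
tcp [ 0.5756 -0.1617  0.1729] op 0.602 ff 42.0 t 19.5 -> shift mm [ -55.4 -254.8    1.6] toolx [0.967 0.255 0.005] toolz [ 0.006 -0.003 -1.   ]
```

```bash
python3 -m crank '[[[-3,-15,0],0,170],[[-9,-45,0],0,170],[[-17,-80,0],0,170],[[-25,-115,0],0,170],[[-33,-150,0],0,170],[[-40,-185,0],0,170],[[-47,-215,0],0,170],[[-52,-240,0],0,170],[[-55,-255,0],0,170],[[-55,-255,0],0,170]]'
python3 -m crank '[[[0,0,0],0,170],[[0,0,0],0,170],[[0,0,0],0,170]]'
python3 -c "
from h import *; go(.4575,.0705,.033)"
```

```text
time: 20.5
eef_pos: [0.4536, 0.0732, 0.1675]
tcp_rot: [0.992, 0.13, -0.002, -0.0]
contact_force: [0.5, -0.4, -2.2]
opening: 0.594
finger_force: 42.1
time: 20.8
eef_pos: [0.4563, 0.0708, 0.1692]
tcp_rot: [0.992, 0.128, -0.0, 0.0]
contact_force: [0.4, -0.4, -1.8]
opening: 0.595
finger_force: 42.1
tcp [0.4563 0.0708 0.1692] op 0.595 ff 42.1 t 20.8 -> shift mm [  1.1   0.6 136.2] toolx [ 0.967  0.254 -0.   ] toolz [-0. -0. -1.]
```

```bash
python3 -m crank '[[[1,0,20],0,170],[[1,0,50],0,170],[[1,0,80],0,170],[[1,0,105],0,170],[[1,0,122],0,170],[[1,0,130],0,170],[[1,0,133],0,170],[[1,0,135],0,170],[[1,0,135],0,170],[[1,0,135],0,170]]'
python3 -m crank '[[[0,0,1],0,170],[[0,0,1],0,170],[[0,0,1],0,170]]'
```

```text
time: 21.8
eef_pos: [0.4576, 0.0718, 0.0353]
tcp_rot: [0.992, 0.129, 0.001, 0.0]
contact_force: [-0.3, -0.5, -1.8]
opening: 0.594
finger_force: 42.1
time: 22.1
eef_pos: [0.4569, 0.0719, 0.0335]
tcp_rot: [0.992, 0.129, 0.0, 0.0]
contact_force: [0.3, 0.4, -1.8]
opening: 0.596
finger_force: 42.1
```

```bash
python3 -m crank '[[[0,0,1],0,170],[[0,0,1],0,170],[[0,0,1],0,170]]'
```

```text
time: 22.4
eef_pos: [0.457, 0.0719, 0.0329]
tcp_rot: [0.992, 0.129, -0.0, -0.0]
contact_force: [-2.0, 0.7, 4.9]
opening: 0.599
finger_force: 42.6
```

```bash
python3 -m crank '[[[0,0,0],0,95],[[0,0,0],0,80],[[0,0,0],0,50],[[0,0,0],0,20],[[0,0,0],0,0],[[0,0,0],0,0],[[0,0,0],0,0]]'
python3 -m crank '[[[0,0,-15],0,0],[[0,0,-45],0,0],[[0,0,-85],0,0],[[0,0,-130],0,0],[[0,0,-165],0,0],[[0,0,-170],0,0],[[0,0,-170],0,0]]'
python3 - <<'E'
from h import *; 
from plant import read_camera
for n in["wrist","scene"]:
    c=read_camera(n);print(n,"blue",top(c,.457,.0705,.086))
    P=cloud(c); m=(np.hypot(P[...,0]-.457,P[...,1]-.0705)<.06)&mask(c,"blue")&(P[...,2]<.025)
    print(circ(plane(c,cv2.convexHull(np.argwhere(m)[:,::-1].astype(np.int32)).reshape(-1,2),.012)))
    if n=="wrist": cv2.imwrite("pics/w5.png",c["frame"])
go(.5813,.148,.2)
E
```

```text
time: 23.1
eef_pos: [0.4568, 0.0719, 0.0323]
tcp_rot: [0.992, 0.129, -0.0, -0.0]
contact_force: [0.5, -0.3, -0.2]
opening: 0.999
finger_force: 0.0
time: 23.8
eef_pos: [0.4576, 0.0718, 0.2038]
tcp_rot: [0.992, 0.129, 0.002, 0.0]
contact_force: [0.3, -0.2, -0.8]
opening: 0.995
finger_force: 0.0
wrist blue (array([0.457 , 0.0721, 0.0927]), np.int64(1555))
(array([0.45371112, 0.07023186]), np.float64(0.04786367614244181))
scene blue (array([0.4594, 0.0696, 0.0933]), np.int64(247))
(array([0.46004134, 0.06829759]), np.float64(0.04771395973173672))
tcp [0.4558 0.0719 0.2007] op 1.003 ff 0.0 t 23.9 -> shift mm [140.7 -41.6   0.4] toolx [ 0.967  0.255 -0.003] toolz [-0.003  0.    -1.   ]
```

View pics/w5.png

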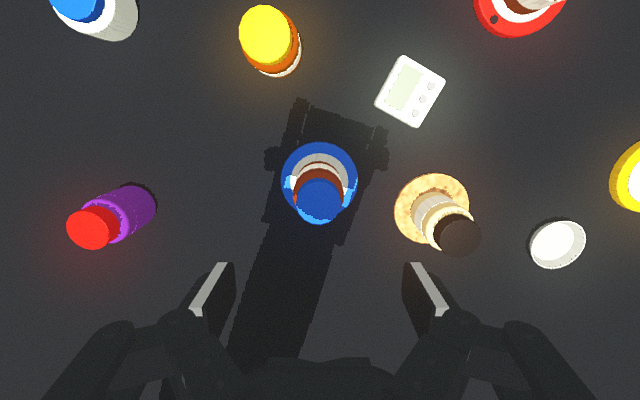

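The blue jar (lid at px (319,200)) stands on the blue stirrer within about 3 mm. The yellow-lidded amber jar is at px (268,38), and it is the only yellow lid.

```bash
python3 -m crank '[[[20,-6,0],0,0],[[60,-18,0],0,0],[[100,-30,0],0,0],[[130,-38,0],0,0],[[141,-42,0],0,0],[[141,-42,0],0,0],[[141,-42,0],0,0]]' 40
python3 - <<'E'
from h import *; 
from plant import read_camera
c=read_camera("wrist");p,n=top(c,.5813,.148,.075);print(p,n); go(p[0],p[1],.0175)
E
```

```text
time: 24.6
eef_pos: [0.581, 0.148, 0.2007]
tcp_rot: [0.992, 0.129, -0.002, 0.0]
contact_force: [-0.4, 0.7, -1.1]
opening: 0.995
finger_force: 0.0
[0.581  0.1496 0.0808] 1465
tcp [0.581  0.1478 0.2013] op 1.000 ff 0.0 t 24.6 -> shift mm [  0.9  -1.7 183.8] toolx [ 0.967  0.255 -0.003] toolz [-0.003 -0.    -1.   ]
```

```bash
python3 -m crank '[[[0,-1,40],0,0],[[0,-1,80],0,0],[[0,-1,115],0,0],[[0,-1,145],0,0],[[0,-1,170],0,0],[[0,-1,182],0,0],[[0,-1,182],0,0],[[0,-1,182],0,0]]'
python3 -m crank '[[[0,0,0],0,60],[[0,0,0],0,80],[[0,0,0],0,100],[[0,0,0],0,130],[[0,0,0],0,160],[[0,0,0],0,170],[[0,0,0],0,170],[[0,0,0],0,170]]' 40
python3 -m crank '[[[0,0,-8],0,170],[[0,0,-25],0,170],[[0,0,-50],0,170],[[0,0,-75],0,170],[[0,0,-105],0,170],[[0,0,-135],0,170],[[0,0,-150],0,170],[[0,0,-150],0,170]]'
python3 -c "
from h import *; go(.567,-.3105,.17)"
```

```text
time: 25.45
eef_pos: [0.5828, 0.1492, 0.0216]
tcp_rot: [0.992, 0.128, 0.001, 0.0]
contact_force: [-0.9, 0.1, -0.8]
opening: 0.999
finger_force: 0.0
time: 26.25
eef_pos: [0.5833, 0.1497, 0.0218]
tcp_rot: [0.992, 0.129, 0.001, -0.0]
contact_force: [-1.5, 1.4, 6.0]
opening: 0.593
finger_force: 42.3
time: 27.05
eef_pos: [0.5838, 0.1495, 0.1739]
tcp_rot: [0.992, 0.129, 0.003, 0.0]
contact_force: [0.0, -0.1, -0.4]
opening: 0.595
finger_force: 41.9
tcp [0.5838 0.1495 0.1739] op 0.595 ff 41.9 t 27.1 -> shift mm [-133.6  440.5    3.6] toolx [0.967 0.255 0.006] toolz [ 0.006  0.    -1.   ]
```

```bash
python3 -m crank '[[[-4,14,0],0,170],[[-12,42,0],0,170],[[-24,80,0],0,170],[[-36,119,0],0,170],[[-48,158,0],0,170],[[-60,197,0],0,170],[[-72,236,0],0,170],[[-84,275,0],0,170],[[-96,314,0],0,170],[[-107,352,0],0,170]]'
python3 -m crank '[[[-11,36,0],0,170],[[-20,67,0],0,170],[[-25,83,0],0,170],[[-26,89,0],0,170],[[-26,89,0],0,170],[[-26,89,0],0,170],[[-26,89,0],0,170]]'
python3 -c "
from h import *; go(.568,-.3105,.0335)"
```

```text
time: 28.05
eef_pos: [0.5662, -0.2202, 0.1673]
tcp_rot: [0.992, 0.128, -0.002, -0.001]
contact_force: [0.3, -1.1, -1.4]
opening: 0.597
finger_force: 41.9
time: 28.75
eef_pos: [0.5662, -0.3094, 0.1702]
tcp_rot: [0.992, 0.129, -0.0, -0.0]
contact_force: [0.4, -0.4, -0.9]
opening: 0.591
finger_force: 42.0
tcp [ 0.5662 -0.3094  0.1702] op 0.591 ff 42.0 t 28.8 -> shift mm [  1.5   1.6 136.7] toolx [ 0.967  0.257 -0.   ] toolz [-0.     0.001 -1.   ]
```

```bash
python3 -m crank '[[[1,1,20],0,170],[[1,1,50],0,170],[[1,1,80],0,170],[[1,1,105],0,170],[[1,1,122],0,170],[[1,1,130],0,170],[[1,1,133],0,170],[[1,1,135],0,170],[[1,1,135],0,170],[[1,1,135],0,170]]'
python3 -m crank '[[[0,0,1],0,170],[[0,0,1],0,170],[[0,0,1],0,170]]'
```

```text
time: 29.75
eef_pos: [0.5679, -0.3122, 0.0366]
tcp_rot: [0.992, 0.129, 0.001, 0.001]
contact_force: [0.0, 0.3, -1.0]
opening: 0.595
finger_force: 42.0
time: 30.05
eef_pos: [0.5673, -0.3117, 0.0345]
tcp_rot: [0.992, 0.129, 0.0, 0.0]
contact_force: [-0.3, 0.1, -0.7]
opening: 0.593
finger_force: 42.0
```

```bash
python3 -m crank '[[[0,0,1],0,170],[[0,0,1],0,170],[[0,0,1],0,170]]'
```

```text
time: 30.35
eef_pos: [0.5673, -0.3118, 0.0339]
tcp_rot: [0.992, 0.129, 0.0, 0.0]
contact_force: [-1.1, 0.5, 2.4]
opening: 0.594
finger_force: 42.3
```

Contact. I'll release, rise and do the final check of everything.

```bash
python3 -m crank '[[[0,0,0],0,95],[[0,0,0],0,80],[[0,0,0],0,50],[[0,0,0],0,20],[[0,0,0],0,0],[[0,0,0],0,0],[[0,0,0],0,0]]'
python3 -m crank '[[[0,0,-15],0,0],[[0,0,-45],0,0],[[0,0,-85],0,0],[[0,0,-130],0,0],[[0,0,-165],0,0],[[0,0,-170],0,0],[[0,0,-170],0,0],[[0,0,-170],0,0]]'
python3 - <<'E'
from h import *; 
from plant import read_camera
for n in["wrist","scene"]:
    c=read_camera(n)
    for k,x,y,z in[("done",.456,-.0735,.08),("red",.699,-.0715,.086),("blue",.457,.0705,.086),("yellow",.566,-.311,.086),("potred",.689,.086,.045),("potblue",.575,.321,.045)]:
        if n=="scene" or k=="yellow": print(n,k,top(c,x,y,z))
    P=cloud(c); m=(np.hypot(P[...,0]-.566,P[...,1]+.311)<.06)&mask(c,"yellow")&(P[...,2]<.025)
    print(circ(plane(c,cv2.convexHull(np.argwhere(m)[:,::-1].astype(np.int32)).reshape(-1,2),.012)))
    if n=="scene": cv2.imwrite("pics/s9.png",c["frame"])
E
```

```text
time: 31.05
eef_pos: [0.5673, -0.3117, 0.0333]
tcp_rot: [0.992, 0.129, 0.0, 0.0]
contact_force: [0.4, -0.1, 0.3]
opening: 0.998
finger_force: 0.0
time: 31.85
eef_pos: [0.5665, -0.3111, 0.202]
tcp_rot: [0.992, 0.129, -0.001, -0.001]
contact_force: [0.4, 0.6, -0.5]
opening: 1.001
finger_force: 0.0
wrist yellow (array([ 0.5655, -0.3122,  0.0927]), np.int64(1568))
(array([ 0.56241619, -0.31130385]), np.float64(0.047621913315189696))
scene done (array([ 0.4578, -0.074 ,  0.0873]), np.int64(277))
scene red (array([ 0.6995, -0.0751,  0.0934]), np.int64(517))
scene blue (array([0.4594, 0.0695, 0.0932]), np.int64(248))
scene yellow (array([ 0.5676, -0.312 ,  0.0936]), np.int64(425))
scene potred (array([0.6903, 0.0848, 0.0515]), np.int64(444))
scene potblue (array([0.5765, 0.3199, 0.0511]), np.int64(304))
(array([ 0.56833171, -0.31064391]), np.float64(0.04967018078484345))
```

View pics/s9.png

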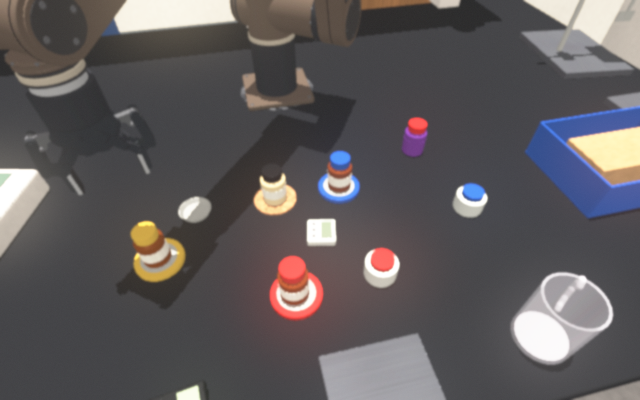

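The scene view shows all four jars upright on their places: cream on the mat (273,187), red (293,285), blue (340,177) and yellow (152,245). The pots have not moved and the gripper is clear.

```bash
python3 -c "
from plant import ctrl; print(ctrl.sign_off())"
```

```text
the job is handed in; nothing more can be done
None
```

The job is handed in: the cream jar stands on the cork mat and the red-, blue- and yellow-lidded amber jars stand on their matching stirrers, each within about 3 mm of centre by my camera measurements, with both white pots and the purple look-alike left alone; the judge's verdict was not shown.

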